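# Flip the length stop over and push the handle up to it

## Robot

A 6-joint arm with a two-finger parallel gripper is mounted at the origin on a cart in front of the work surface, level with it; the furniture and walls round the work are solid. World frame = base frame: x ahead of the robot, y to its left, z up, the work surface at z = 0. Lengths are in m, angles in rad, forces in N, time in s.
With the tool pointing down it reaches from about 0.35 to 0.775 m from the base axis. Payload 5.5 kg.
Tool frame: the origin (TCP) lies midway between the tips of the shut fingers; the grasp point (between the pads) lies grasp_offset behind it (grasp_offset is the distance from the TCP to the grasp point, in m); z points along the fingers, y is the line along which they close (so a half turn about z gives the same grasp; the last joint's range is limited). The gripper opens to 85 mm and grips with 20 to 120 N. Pads are 22 mm wide; open, the fingers measure 114 mm over their backs; the gripper's body (76 mm by 85 mm) begins 54 mm behind the grasp point. The pads swing forward as they close: fully open they stand 13 mm farther back than shut.
Start: joints at [-1.24, 0.313, 0.046, 1.304, 0, 1.431], TCP at [0.261, -0.512, 0.231] pointing down, gripper open.
Joint ranges: [-2.76, 2.76], [-0.86, 1.69], [-1.03, 1.26], [-2.2, 2.34], [-1.47, 1.5], [-3.14, 3.14]. Speed limits (rad/s): [2.57, 2.57, 3.14, 3.14, 3.14, 3.14].

## Interface

Orientations are given as a unit quaternion [w, x, y, z].
In Python, from workcell import * gives the robot as it stands.
- The arm moves only by the tool step_arm, never from a script. Its argument "deltas" is a list of rows, each a list of 7 numbers: the shift along the world's x, y, z in mm, then the turn, a rotation vector about the world's x, y, z in degrees, then the gripper's target within -1 to 1 (fully open at 1, half-way at 0, shut at -1). A call has 1 to 5 rows; each row shifts and turns the commanded pose from where the row before left it; what a row does not reach is not made up. A row lasts 1/10 s, in which the tool goes at most 50 mm and 8.59 degrees, less where a joint would pass 70% of its speed; a pose out of reach is approached as far as the arm can. A call is refused whole if a number of a shift passes 50 or a number of a turn 8.59, either way. A call with a gripper value outside its range is refused whole. The fingers move at their own pace and stop on an object; "newtons" is the grip in N (left out, the last holds). Time passes only in rows, so rows that do not move let the fingers close. It gives the time, the measured TCP pose, the force, the opening and the grip force at its end, in the units of the state.
- get_state(): the state, without advancing time (a new reading comes with each control period).
- read_camera(name): name is "scene" or "side" or "wrist"; returns a dict with "image" (480x640x3 uint8, red, green, blue), "z_map" (480x640 float32, m along the optical axis (not along the pixel's ray), 0 where there is no reading), "K" (3x3 intrinsics, pixels), "world_from_camera" (4x4, takes a point from camera to world coordinates). Camera axes: x right, y down, z forward; pixel columns grow to the right and rows downward; lengths in m; the calibration is good to about 2 mm. The wrist camera is an equidistant fisheye: a pixel r from the principal point sees the ray r / f radians off the axis. A picture is of the moment at which its call begins.
- hand_in(): hands the job in; it is judged then, once.
The state is a dict: "clock": time; "joint_pos": joint angles; "qvel": joint speeds; "tau": joint torques, N m; "tcp_pos": TCP position; "orientation": TCP orientation; "wrist_force": force on the tool from outside, world axes, zero at the start; "ft_torque": the same for the moment, N m; "finger_gap": finger opening in m; "grip_force": force on a finger pad.
Only numpy, scipy, OpenCV 4.12 (cv2) and the standard library are available. Lean on these libraries where they do the work, as an engineer would, in place of code of your own. Each camera call takes 0.05 s, during which the arm holds its last target. There are 200 camera calls.

## Task

On the stop rail, flip the stop whose arm ends in a round disc forward, right down across the channel, by pushing on it; leave the other two stops folded back. Then push the turned wooden handle in the channel to the left with your fingertips until its end rests against that stop, without lifting it out of the channel, and take your hand away. Leave the other things on the table where they are.

Things in the scene. Friction and masses are not known exactly. Their poses are not given: they have to be found in the camera images.
- stop_rail: rail fixed to the table: grey laminate bed 130x500x8 mm (x -55 to +75 mm) with two aluminium strips (tops 18 mm above the table) forming a channel 29 mm wide. Origin on the table under the channel's centre line, half-way along; y runs along the channel to the left, x across it, away from the robot. Channel floor 8 mm above the table. Three flip stops on its left half, in any order, about 75 mm apart.
- round_stop: bracket (26 mm wide, 36 mm high) of the flip stop whose arm ends in a round disc: the one to use. Axes as the rail's; origin on the table under the channel's centre line, at mid-width of the arm. The arm's pin runs along y, 32 mm behind (+x) and 28 mm above the origin. Flipped down, the bar lies across the channel, z = 21 to 35 mm, its right side at y = -7 mm, and blocks it.
- round_stop_arm (a joint): angle of the disc arm, rad: 0 = folded back, 35 degrees behind upright (115 mm high, 60 mm behind the pin); 0.61 upright; 2.18 flipped down, level. Starts at 0 to 0.3. Bar 14x14 mm, disc 42 mm across, centre 84 mm and edge 105 mm from the pin. Slight friction: stays near upright, falls forward by itself when over about 45 degrees past upright; 1 to 2 N at the disc moves it.
- tee_stop: bracket of the flip stop whose arm ends in a crossbar 46 mm wide (T shape); to stay folded back. Same build, origin and axes as the round stop, arm 105 mm from the pin to its end.
- tee_stop_arm (a joint): angle of the T-ended arm (rad). 0 = folded back, 35 degrees behind upright, 0.61 = upright, 2.18 = flipped down, level across the channel. It starts between 0 and 0.3.
- plain_stop: bracket of the flip stop whose arm is a plain straight bar; to stay folded back. Same build, origin and axes as the round stop, arm 105 mm from the pin to its end.
- plain_stop_arm (a joint): angle of the plain arm (rad). 0 = folded back, 35 degrees behind upright, 0.61 = upright, 2.18 = flipped down, level across the channel. It starts between 0 and 0.3.
- handle_mid (a point): middle of the turned wooden handle that lies in the channel, to the right of all the stops, 114 mm long, 20 to 27 mm wide and 27 mm high (52 g; it slides easily and does not roll). Point at its centre, half-way up, 13.5 mm above the channel's floor; y axis along its length to the left.
- handle_left_end (a point): centre of the handle's left end face (57 mm along +y from its middle), the end that shall meet the stop.
- spare_handle: a second turned wooden handle, about 125x27 mm, lying on the table just in front of the rail; not part of the job. Origin at the centre of its underside.
- ferrule: small steel ferrule 26 mm in diameter and 26 mm high, standing on the table in front of the rail; not part of the job. Origin at the centre of its underside.
- screwdriver: screwdriver 221 mm long, 29 mm high, lying on the table behind the rail; not part of the job. Origin at the centre of its underside.
- tape_measure: pocket tape measure 71x30 mm, 62 mm high, standing on the table behind the rail; not part of the job. Origin at the centre of its underside.
- masking_tape: roll of masking tape 96 mm across, 25 mm high, lying on the table behind the rail; not part of the job. Origin at the centre of its underside.
- sanding_block: cork sanding block 56x96 mm, 31 mm high, on the table left of the rail; not part of the job. Origin at the centre of its underside.
- glue_bottle: glue bottle 42x51 mm, 150 mm high, standing on the table left of the rail; not part of the job. Origin at the centre of its underside.
- handle: the same handle; origin at the centre of its underside, y axis along its length to the left
Not all that is in view belongs to the job. What is shaped like the handle but black, green or turquoise is not meant.

How it is judged:
On the way, in this order (a step that is already met when the one before it is completed fails the run):
1. the disc-ended stop is flipped right down across the channel (value of joint round_stop_arm above 2.08 rad), for 0.2 s.
2. the handle's left end rests against the flipped stop (value of joint round_stop_arm above 2.08 rad and y of handle_left_end in the frame of round_stop between -0.013 and 0 m and x of handle_left_end in the frame of round_stop between -0.012 and 0.012 m), for 0.2 s.
At the end, for the whole second after the job is handed in: The disc-ended arm is down (above 2.08 rad of 2.18), the handle lies flat and at rest in the channel with its left end within 6 mm of the right side of that arm, and the other two arms are still folded back (below 0.7 rad) (all of step 2 and value of joint each of tee_stop_arm, plain_stop_arm below 0.7 rad and height (world z) of handle_mid between 0.017 and 0.027 m and angle between handle_mid's own z axis and vertical below 0.12 rad and linear speed of handle below 0.01 m/s); the robot touches nothing.
It fails at once if the handle is lifted or tipped up (more than 10 mm) (height (world z) of handle_mid above 0.0315 m or angle between handle_mid's own z axis and vertical above 0.3 rad).
It fails at once if another stop is flipped past upright (value of joint any of tee_stop_arm, plain_stop_arm above 0.7 rad).
It fails at once if another thing on the table is moved by more than 20 mm (distance of any of spare_handle, ferrule, screwdriver, tape_measure, masking_tape, sanding_block, glue_bottle from where it was at the start of the episode above 0.02 m).
It also fails if it takes over 51 s, if anything falls off the work surface, if the arm or the gripper's body presses on something with over 40 N, if the wrist force passes 120 N, or if a joint passes its speed limit or range.

## Working session

There is one attempt and no reset: what is moved stays moved. The work goes in short steps, Python scripts to look and compute and a tool call to move; the robot and the scene stay as the last step left them, time stands still between calls to the robot, and variables do not carry over. Pictures are saved under pics/ and viewed, at most 10 in all, crops included, and the job is handed in when it is done.

Besides the shell and the picture viewer there is one more tool, called after "Request:" as name([rows], argument=value, ...), one row to a line, values as JSON. step_arm: Moves the arm, as the interface text tells. Its arguments: {"type":"object","properties":{"deltas":{"type":"array","items":{"type":"array","items":{"type":"number"}}},"newtons":{"type":"number"}},"required":["deltas"]}

```bash
mkdir -p pics
cat > h.py <<'E'
from workcell import *
import numpy as np, cv2
def snap(n,f):
    c=read_camera(n); np.savez('pics/'+f+'.npz',**c); cv2.imwrite('pics/'+f+'.png',c['image'][:,:,::-1]); return c
def pts(c):
    K=c['K'];z=c['z_map'];v,u=np.mgrid[:480,:640]
    P=np.stack([(u-K[0,2])/K[0,0]*z,(v-K[1,2])/K[1,1]*z,z,np.ones_like(z)],-1)
    return (P@np.array(c['world_from_camera']).T)[...,:3]
E
python3 -c "
from h import *
for n in ('scene','side'):
    c=snap(n,n+'0'); print(n,c['world_from_camera'],c['K'][0])
s=get_state();print(s)"
```

```text
scene [[-0.49440393 -0.59015087  0.63819018 -0.17295416]
 [-0.86899376  0.3527738  -0.34698774  0.45787656]
 [-0.02036166 -0.72613538 -0.68725018  0.84067506]
 [ 0.          0.          0.          1.        ]] [528.01502634   0.         324.33059163]
side [[-0.98845261 -0.1193936   0.09330917  0.43410865]
 [-0.15000099  0.68369534 -0.71418512  0.90797267]
 [ 0.02147409 -0.71993462 -0.6937096   0.83967804]
 [ 0.          0.          0.          1.        ]] [504.08355281   0.         320.14962873]
{'clock': 0.1, 'joint_pos': array([-1.23962218e+00,  3.13916019e-01,  4.51175763e-02,  1.30359749e+00,
       -1.32950916e-06,  1.43122200e+00]), 'qvel': array([ 7.88962482e-05, -7.22966307e-04,  3.78352794e-03,  8.50707055e-04,
        3.58551033e-04, -1.26440996e-03]), 'tau': array([ 2.35385363e-03, -4.81726670e+01,  2.99242973e+01,  1.27882967e-02,
       -9.68914583e-05,  1.31050609e-05]), 'tcp_pos': array([ 0.26065242, -0.51203274,  0.23051354]), 'orientation': array([-7.96070840e-04,  9.72426824e-01,  2.33206845e-01, -7.71654949e-05]), 'wrist_force': array([ 0.19109905, -0.65908713, -0.22047837]), 'ft_torque': array([ 0.05194089, -0.01284515,  0.00941131]), 'grip_force': 0.0, 'finger_gap': 0.08523907590205071}
```

View pics/scene0.png

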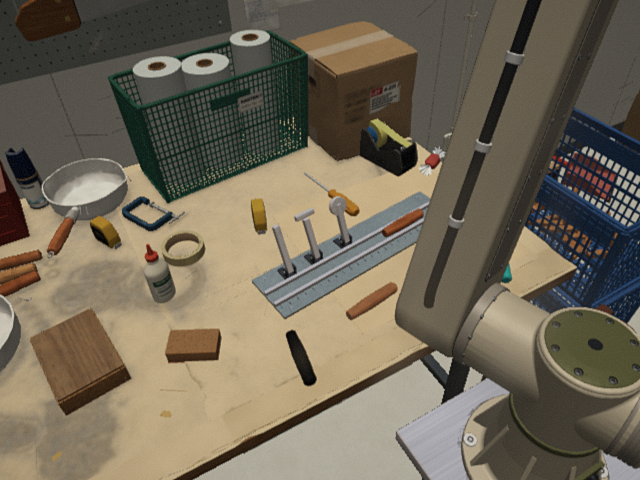

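View pics/side0.png

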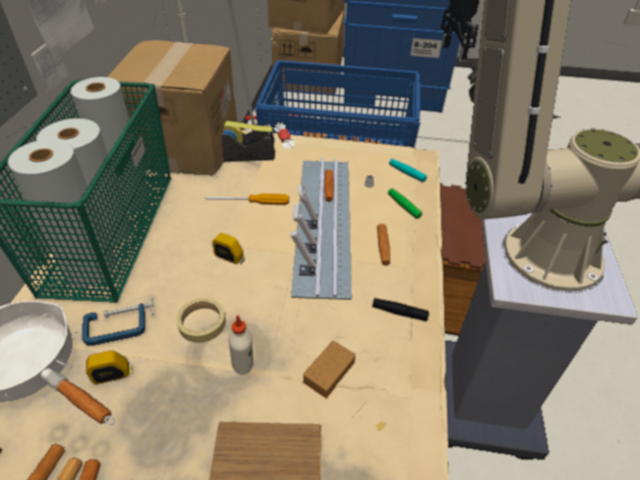

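The scene view shows three flip stops: plain at (281,245), T at (305,220) and round disc at (338,207). The disc one is the rightmost. Handle candidates are the wooden one in the channel at (404,222), the wooden spare in front of the rail at (372,300), the black one at (300,357), and the green and turquoise ones. The one in the channel fits the description. I'll confirm with a crop and measure.

```bash
python3 -c "
from h import *
c=dict(np.load('pics/scene0.npz'));P=pts(c)
im=cv2.imread('pics/scene0.png')
cv2.imwrite('pics/crop.png',cv2.resize(im[180:320,240:440],None,fx=4,fy=4,interpolation=cv2.INTER_CUBIC))
d=dict(np.load('pics/side0.npz'));Q=pts(d)
im2=cv2.imread('pics/side0.png')
cv2.imwrite('pics/crop2.png',cv2.resize(im2[150:305,280:440],None,fx=3.7,fy=3.7,interpolation=cv2.INTER_CUBIC))
for nm,p,i,b in (('scene',P,im,(180,320,240,440)),('side',Q,im2,(150,305,280,440))):
    hsv=cv2.cvtColor(i,cv2.COLOR_BGR2HSV)
    m=np.zeros(i.shape[:2],bool);m[b[0]:b[1],b[2]:b[3]]=1
    w=m&(hsv[...,1]>130)&(hsv[...,0]<18)&(p[...,2]>.012)&(p[...,2]<.06)
    n,l,st,ce=cv2.connectedComponentsWithStats(w.astype(np.uint8))
    for k in range(1,n):
        if st[k,4]>40:
            q=p[l==k];print(nm,'wood',ce[k],st[k],q.mean(0),q.min(0),q.max(0))
    g=m&(hsv[...,1]<90)
    a=g&(p[...,2]>.045)&(p[...,2]<.2)
    n,l,st,ce=cv2.connectedComponentsWithStats(a.astype(np.uint8))
    for k in range(1,n):
        if st[k,4]>30:
            q=p[l==k]
            print(nm,'stop',ce[k],st[k,4]); 
            for z in np.arange(.045,.16,.015):
                s=q[abs(q[:,2]-z)<.0075]
                if len(s)>3: print('  ',round(z,3),np.median(s,0).round(4),s.min(0).round(3),s.max(0).round(3))
    # rail bed
    bed=g&(p[...,2]>.004)&(p[...,2]<.012); q=p[bed][:,:2].astype(np.float32)
    print(nm,'bed',cv2.minAreaRect(q),len(q))
    st_=g&(p[...,2]>.0155)&(p[...,2]<.021);q=p[st_][:,:2].astype(np.float32)
    print(nm,'strip',cv2.minAreaRect(q),len(q))
"
```

```text
scene wood [331.60465116 193.18604651] [328 189   9   9  43] [ 0.73424508 -0.06002888  0.02316625] [ 0.71962183 -0.07132271  0.01213903] [ 0.74786502 -0.05354355  0.03028269]
scene wood [350.18571429 206.18571429] [337 193  22  22 140] [ 0.66524723 -0.07190295  0.02488201] [ 0.64364263 -0.0860376   0.01200699] [ 0.71819558 -0.06052424  0.03290688]
scene wood [402.50377834 222.3627204 ] [382 209  41  28 397] [ 0.54675655 -0.14145766  0.03051399] [ 0.53321514 -0.20285294  0.01423553] [ 0.564089   -0.08654107  0.03842614]
scene wood [371.81561462 300.02159468] [347 283  50  36 602] [0.39147424 0.04527063 0.02326526] [ 0.37809824 -0.01809532  0.01225764] [0.40988692 0.10432697 0.03115968]
scene stop [339.13235294 212.13235294] 408
   0.045 [0.57   0.0031 0.0487] [ 0.564 -0.006  0.045] [0.58  0.008 0.052]
   0.06 [0.5742 0.0037 0.0604] [ 0.567 -0.006  0.053] [0.585 0.009 0.067]
   0.075 [0.5792 0.0045 0.0752] [ 0.573 -0.004  0.068] [0.592 0.01  0.082]
   0.09 [0.5848 0.0036 0.0921] [ 0.578 -0.014  0.083] [0.594 0.018 0.097]
   0.105 [0.5912 0.0062 0.1055] [ 0.584 -0.015  0.098] [0.6   0.0
[... 2737 characters left out ...]
.33079848 246.3269962 ] 263
   0.045 [0.5542 0.1613 0.0499] [0.548 0.152 0.045] [0.561 0.165 0.052]
   0.06 [0.5587 0.1611 0.0607] [0.552 0.151 0.053] [0.57  0.166 0.067]
   0.075 [0.5653 0.1626 0.0759] [0.558 0.149 0.068] [0.576 0.166 0.082]
   0.09 [0.5716 0.1639 0.0906] [0.565 0.154 0.083] [0.582 0.167 0.097]
   0.105 [0.5776 0.1642 0.1045] [0.57  0.153 0.099] [0.588 0.168 0.112]
   0.12 [0.5852 0.1633 0.1212] [0.576 0.152 0.113] [0.594 0.17  0.127]
side bed ((0.44598567485809326, -0.06651037931442261), (0.40678203105926514, 0.5657668113708496), 8.675004005432129) 5088
side strip ((0.440560519695282, -0.02594691514968872), (0.29071205854415894, 0.5220242738723755), 0.8589314222335815) 908
```

View pics/crop.png

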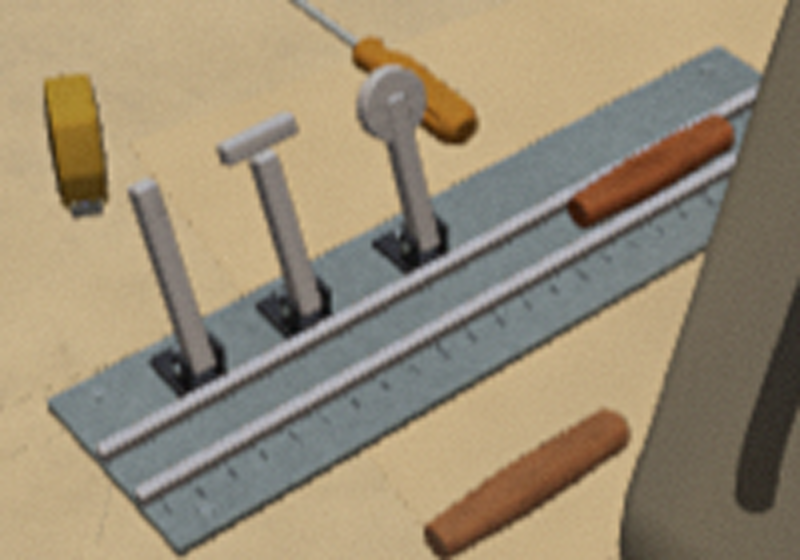

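The crop confirms it: the disc stop is the rightmost, at crop (392,105), and the wooden handle is in the channel at crop (655,170). The disc centre is near (0.597, 0.009, 0.105) and the rail is turned by about 7.4°. Next I move behind the disc, high and with the fingers shut.

Request:
step_arm([
  [28,37,0,0,0,0,-1],
  [28,37,0,0,0,0,-1],
  [28,37,0,0,0,0,-1],
  [28,37,0,0,0,0,-1],
  [28,37,0,0,0,0,-1],
])

```text
clock: 0.6
tcp_pos: [0.4014, -0.3258, 0.231]
orientation: [-0.0, 0.972, 0.233, -0.0]
wrist_force: [1.4, -0.8, -0.3]
finger_gap: 0.0121
grip_force: 0.0
```

Request:
step_arm([
  [28,37,0,0,0,0,-1],
  [28,37,0,0,0,0,-1],
  [28,37,0,0,0,0,-1],
  [28,37,0,0,0,0,-1],
  [28,37,0,0,0,0,-1],
])

```text
clock: 1.1
tcp_pos: [0.5415, -0.1407, 0.231]
orientation: [-0.0, 0.972, 0.233, -0.0]
wrist_force: [0.8, 0.1, -0.4]
finger_gap: -0.0003
grip_force: 0.0
```

Request:
step_arm([
  [28,37,0,0,0,0,-1],
  [28,37,0,0,0,0,-1],
  [28,37,0,0,0,0,-1],
  [28,37,0,0,0,0,-1],
  [5,8,0,0,0,0,-1],
])

```text
clock: 1.6
tcp_pos: [0.6596, 0.0177, 0.2298]
orientation: [-0.001, 0.972, 0.236, -0.0]
wrist_force: [0.0, 0.5, 0.3]
finger_gap: 0.0002
grip_force: 0.0
```

Request:
step_arm([
  [0,0,-40,0,0,0,-1],
  [0,0,-40,0,0,0,-1],
  [0,0,-40,0,0,0,-1],
  [0,0,-15,0,0,0,-1],
  [0,0,0,0,0,0,-1],
])

```text
clock: 2.1
tcp_pos: [0.6546, 0.0132, 0.0924]
orientation: [-0.001, 0.972, 0.233, -0.004]
wrist_force: [0.5, -1.0, 0.8]
finger_gap: 0.0001
grip_force: 0.0
```

```bash
python3 -c "
from h import *
a=snap('scene','a')['image'];b=snap('side','b')['image']
f=lambda i,y,x:cv2.resize(i[y:y+130,x:x+130],(400,400),interpolation=cv2.INTER_CUBIC)
cv2.imwrite('pics/ab.png',np.hstack([f(a,140,270),f(b,120,240)])[:,:,::-1])"
```

```text
(no output)
```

View pics/ab.png

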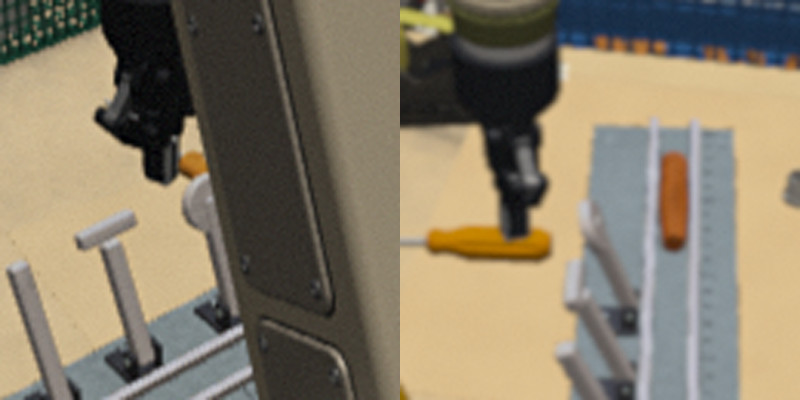

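The fingertip is behind the disc: left panel (160,175), disc at (200,205). Now I push it forward along the rail's -x.

Request:
step_arm([
  [-15,-2,0,0,0,0,-1],
  [-15,-2,0,0,0,0,-1],
  [-12,-1.5,0,0,0,0,-1],
  [-12,-1.5,0,0,0,0,-1],
  [-12,-1.5,0,0,0,0,-1],
])

```text
clock: 2.7
tcp_pos: [0.5933, 0.0045, 0.0991]
orientation: [0.001, 0.972, 0.233, 0.002]
wrist_force: [0.8, 0.4, 0.5]
finger_gap: -0.0004
grip_force: 0.2
```

Request:
step_arm([
  [-12,-1.5,-1,0,0,0,-1],
  [-12,-1.5,-2,0,0,0,-1],
  [-12,-1.5,-2,0,0,0,-1],
  [-12,-1.5,-3,0,0,0,-1],
  [-12,-1.5,-3,0,0,0,-1],
])

```text
clock: 3.2
tcp_pos: [0.5332, -0.0031, 0.0878]
orientation: [0.001, 0.972, 0.233, 0.002]
wrist_force: [0.3, 1.0, -0.6]
finger_gap: -0.0001
grip_force: 0.0
```

Request:
step_arm([
  [-12,-1.5,-3,0,0,0,-1],
  [-12,-1.5,-3,0,0,0,-1],
  [-12,-1.5,-3,0,0,0,-1],
  [0,0,0,0,0,0,-1],
  [0,0,0,0,0,0,-1],
])

```text
clock: 3.7
tcp_pos: [0.4974, -0.0074, 0.0781]
orientation: [0.001, 0.972, 0.233, 0.002]
wrist_force: [-0.2, 0.3, -0.5]
finger_gap: 0.0004
grip_force: 0.0
```

```bash
python3 -c "
from h import *
a=snap('scene','c')['image'];b=snap('side','d')['image']
f=lambda i,y,x:cv2.resize(i[y:y+130,x:x+130],(400,400),interpolation=cv2.INTER_CUBIC)
cv2.imwrite('pics/cd.png',np.hstack([f(a,160,250),f(b,150,250)])[:,:,::-1])"
```

```text
(no output)
```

View pics/cd.png

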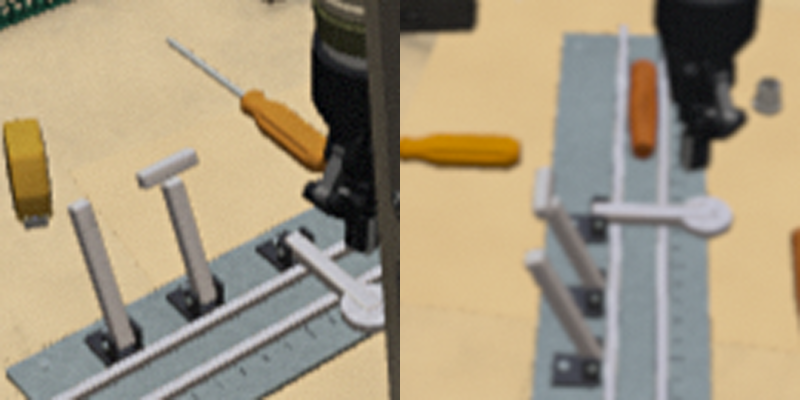

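The disc arm lies down across the channel (right panel 600–735, 210) and the others are still back. I'll measure its level, its right side and the handle.

```bash
python3 -c "
from h import *
for f in 'cd':
    d=dict(np.load('pics/%s.npz'%f));p=pts(d);hsv=cv2.cvtColor(d['image'],cv2.COLOR_RGB2HSV)
    m=(hsv[...,1]>130)&(hsv[...,0]<18)&(p[...,2]>.018)&(p[...,2]<.045)&(p[...,0]>.5)&(p[...,0]<.6)&(p[...,1]<-.05)&(p[...,1]>-.23)
    if m.sum()>50:
        q=p[m];t=q[q[:,2]>.03];e=np.linalg.eigh(np.cov(t[:,:2].T))[1][:,1];print(f,'handle',m.sum(),q.mean(0),q.min(0),q.max(0),'dir',e)
    m=(hsv[...,1]<90)&(p[...,2]>.026)&(p[...,2]<.05)&(p[...,0]>.43)&(p[...,0]<.575)&(p[...,1]>-.04)&(p[...,1]<.045)
    q=p[m]
    for x in np.arange(.45,.575,.015):
        s=q[abs(q[:,0]-x)<.0075]
        if len(s)>3: print(f,round(x,3),len(s),s[:,1].min().round(4),s[:,1].max().round(4),np.median(s[:,2]).round(4))
"
```

```text
c 0.465 30 -0.0117 0.0049 0.0317
c 0.48 84 -0.0205 0.0112 0.034
c 0.495 73 -0.0253 0.0087 0.0346
c 0.51 37 -0.0159 0.0007 0.0345
c 0.525 45 -0.0121 0.0036 0.0351
c 0.54 42 -0.0107 0.0058 0.0356
c 0.555 46 -0.0094 0.013 0.0354
c 0.57 49 -0.0124 0.0148 0.0352
d handle 223 [ 0.55257934 -0.13443062  0.03158772] [ 0.53756004 -0.19513759  0.01950919] [ 0.56975355 -0.08329542  0.03863647] dir [-0.14459135  0.98949146]
d 0.465 31 -0.0232 0.0112 0.0317
d 0.48 77 -0.0306 0.0161 0.0321
d 0.495 65 -0.0272 0.0153 0.0329
d 0.51 36 -0.0146 0.0079 0.0336
d 0.525 42 -0.011 0.0081 0.0325
d 0.54 37 -0.0063 0.0096 0.0342
d 0.555 40 -0.0059 0.0158 0.0337
d 0.57 41 -0.0087 0.0192 0.0339
```

Request:
step_arm([
  [0,-20,40,0,0,0,-1],
  [0,-40,20,0,0,-6,-1],
  [10,-45,0,0,0,-6,-1],
  [20,-40,0,0,0,-8,-1],
  [20,-40,0,0,0,0,-1],
])

```text
clock: 4.3
tcp_pos: [0.5473, -0.1941, 0.1374]
orientation: [0.001, 0.998, 0.059, 0.001]
wrist_force: [1.2, 0.4, -0.6]
finger_gap: 0.0002
grip_force: 0.0
```

Request:
step_arm([
  [9,-26,0,0,0,0,-1],
  [8,-26,0,0,0,0,-1],
  [0,0,-40,0,0,0,-1],
  [0,0,-40,0,0,0,-1],
  [0,0,-25,0,0,0,-1],
])

```text
clock: 4.8
tcp_pos: [0.5623, -0.244, 0.0286]
orientation: [-0.001, 0.998, 0.061, -0.001]
wrist_force: [-0.4, -0.1, -0.2]
finger_gap: 0.0003
grip_force: 0.0
```

Request:
step_arm([
  [0,0,-5,0,0,0,-1],
  [0,0,-5,0,0,0,-1],
  [0,0,0,0,0,0,-1],
])

```text
clock: 5.1
tcp_pos: [0.5638, -0.2444, 0.0222]
orientation: [0.001, 0.998, 0.061, 0.001]
wrist_force: [0.3, 0.6, 0.2]
finger_gap: -0.0002
grip_force: 0.0
```

```bash
python3 -c "
from h import *
b=snap('side','e')['image']
cv2.imwrite('pics/e2.png',cv2.resize(b[120:270,270:470],(800,600),interpolation=cv2.INTER_CUBIC)[:,:,::-1]);print(get_state()['tcp_pos'])"
```

```text
[ 0.56408621 -0.24458114  0.02280056]
```

View pics/e2.png

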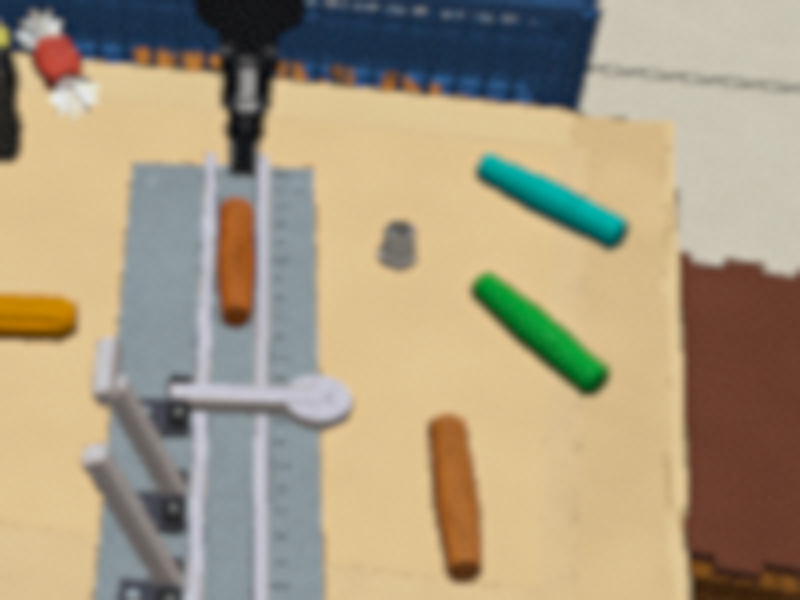

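The fingertip (243,165) is in line with the handle (237,260), between it and the rail's right end. I push left, slowing towards the stop.

Request:
step_arm([
  [-1,8,0,0,0,0,-1],
  [-1,8,0,0,0,0,-1],
  [-1,8,0,0,0,0,-1],
  [-1,8,0,0,0,0,-1],
  [-1,8,0,0,0,0,-1],
])

```text
clock: 5.65
tcp_pos: [0.5579, -0.2032, 0.0217]
orientation: [0.0, 0.998, 0.061, 0.0]
wrist_force: [0.5, -0.1, 1.0]
finger_gap: 0.0
grip_force: 0.4
```

Request:
step_arm([
  [-1,8,0,0,0,0,-1],
  [-1,8,0,0,0,0,-1],
  [-1,8,0,0,0,0,-1],
  [-1,8,0,0,0,0,-1],
  [-1,6,0,0,0,0,-1],
])

```text
clock: 6.15
tcp_pos: [0.5527, -0.1652, 0.0213]
orientation: [-0.0, 0.998, 0.061, -0.0]
wrist_force: [-0.2, -1.4, 0.7]
finger_gap: -0.0002
grip_force: 0.3
```

Request:
step_arm([
  [-1,4,0,0,0,0,-1],
  [0,3,0,0,0,0,-1],
  [0,3,0,0,0,0,-1],
  [-1,3,0,0,0,0,-1],
  [0,0,0,0,0,0,-1],
])

```text
clock: 6.65
tcp_pos: [0.5506, -0.1526, 0.0212]
orientation: [-0.0, 0.998, 0.061, -0.0]
wrist_force: [0.6, -0.0, -0.1]
finger_gap: 0.0002
grip_force: 0.0
```

```bash
cat > m.py <<'E'
from h import *
import sys
print(get_state()['tcp_pos'],get_state()['wrist_force'])
d=snap('side',sys.argv[1]);p=pts(d);hsv=cv2.cvtColor(d['image'],cv2.COLOR_RGB2HSV)
m=(hsv[...,1]>130)&(hsv[...,0]<18)&(p[...,2]>.018)&(p[...,2]<.045)&(p[...,0]>.5)&(p[...,0]<.6)&(p[...,1]<.03)&(p[...,1]>-.23)
q=p[m];print('handle',len(q),q.mean(0),q.min(0),q.max(0))
cv2.imwrite('pics/%sz.png'%sys.argv[1],cv2.resize(d['image'][150:270,270:430],(800,600),interpolation=cv2.INTER_CUBIC)[:,:,::-1])
E
python3 m.py f
```

```text
[ 0.55058201 -0.15257392  0.02121729] [ 0.62000094 -0.01851138 -0.10831751]
handle 254 [ 0.54593845 -0.07577752  0.03192394] [ 0.53335513 -0.14590349  0.02275585] [ 0.56097487 -0.01873023  0.03744276]
```

Request:
step_arm([
  [0,3,0,0,0,0,-1],
  [-0.5,3,0,0,0,0,-1],
  [0,2,0,0,0,0,-1],
])

```text
clock: 7.0
tcp_pos: [0.5501, -0.1447, 0.0212]
orientation: [-0.0, 0.998, 0.061, -0.0]
wrist_force: [0.1, -0.4, 0.2]
finger_gap: -0.0002
grip_force: 0.2
```

Request:
step_arm([
  [0,1.5,0,0,0,0,-1],
  [0,1.5,0,0,0,0,-1],
])

```text
clock: 7.2
tcp_pos: [0.5503, -0.1418, 0.0213]
orientation: [0.0, 0.998, 0.061, -0.0]
wrist_force: [0.4, -0.5, -0.6]
finger_gap: -0.0
grip_force: 0.1
```

```bash
python3 m.py g
```

```text
[ 0.55032606 -0.14183373  0.02132115] [ 0.4257059  -0.46221771 -0.64254572]
handle 232 [ 0.54548238 -0.06903535  0.03229415] [ 0.53180719 -0.13193536  0.02607801] [ 0.56080988 -0.01243682  0.03742729]
```

View pics/gz.png

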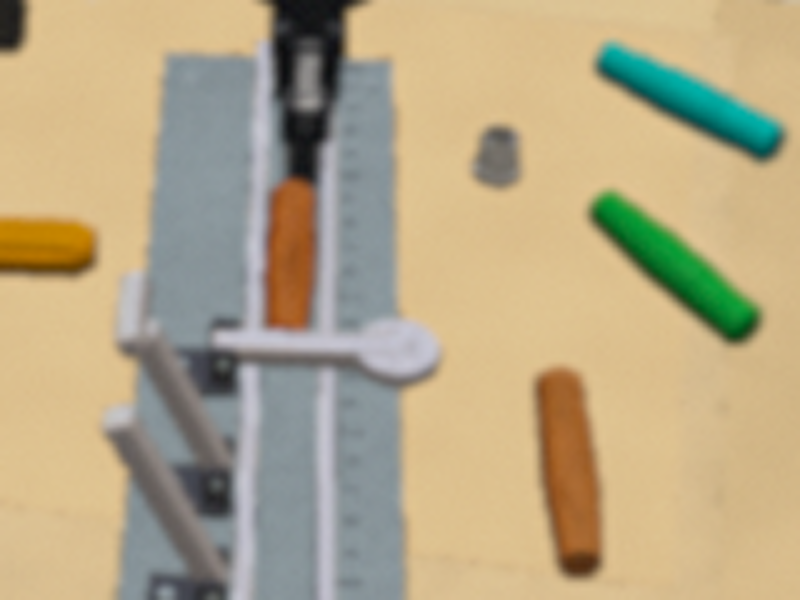

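The handle's left end (288,328) is at the stop bar or a millimetre or two short. I nudge on until the force rises.

Request:
step_arm([
  [0,1.5,0,0,0,0,-1],
  [0,0,0,0,0,0,-1],
])

```text
clock: 7.45
tcp_pos: [0.5503, -0.1403, 0.0213]
orientation: [-0.0, 0.998, 0.061, -0.0]
wrist_force: [-0.2, 0.4, -0.5]
finger_gap: -0.0002
grip_force: 0.0
```

Request:
step_arm([
  [0,1.5,0,0,0,0,-1],
  [0,0,0,0,0,0,-1],
])

```text
clock: 7.65
tcp_pos: [0.5503, -0.1389, 0.0213]
orientation: [-0.0, 0.998, 0.061, 0.0]
wrist_force: [0.2, -0.1, 0.1]
finger_gap: 0.0003
grip_force: 0.0
```

Request:
step_arm([
  [0,1.5,0,0,0,0,-1],
  [0,0,0,0,0,0,-1],
])

```text
clock: 7.85
tcp_pos: [0.5503, -0.1373, 0.0213]
orientation: [-0.0, 0.998, 0.061, -0.0]
wrist_force: [1.0, 0.4, -0.2]
finger_gap: -0.0
grip_force: 0.0
```

```bash
python3 m.py i
```

```text
[ 0.5502863  -0.13732177  0.0213212 ] [ 0.97760896  0.4442275  -0.1521824 ]
handle 214 [ 0.54557849 -0.06650941  0.03258777] [ 0.53140996 -0.12577446  0.02419852] [ 0.56052297 -0.01596855  0.03708096]
```

Request:
step_arm([
  [0,1.5,0,0,0,0,-1],
  [0,0,0,0,0,0,-1],
])

```text
clock: 8.1
tcp_pos: [0.5503, -0.1358, 0.0213]
orientation: [0.0, 0.998, 0.061, -0.0]
wrist_force: [-0.3, -0.4, 0.5]
finger_gap: 0.0002
grip_force: 0.0
```

Request:
step_arm([
  [0,1,0,0,0,0,-1],
  [0,0,0,0,0,0,-1],
])

```text
clock: 8.3
tcp_pos: [0.5503, -0.135, 0.0213]
orientation: [0.0, 0.998, 0.061, 0.0]
wrist_force: [-0.4, -0.8, -0.1]
finger_gap: -0.0001
grip_force: 0.2
```

```bash
python3 m.py j
```

```text
[ 0.55033411 -0.13495574  0.02131146] [-0.3588151  -0.83615891 -0.05631828]
handle 216 [ 0.54553244 -0.06452261  0.03244257] [ 0.53128146 -0.12335663  0.02614125] [ 0.56131736 -0.01254756  0.03699018]
```

View pics/jz.png

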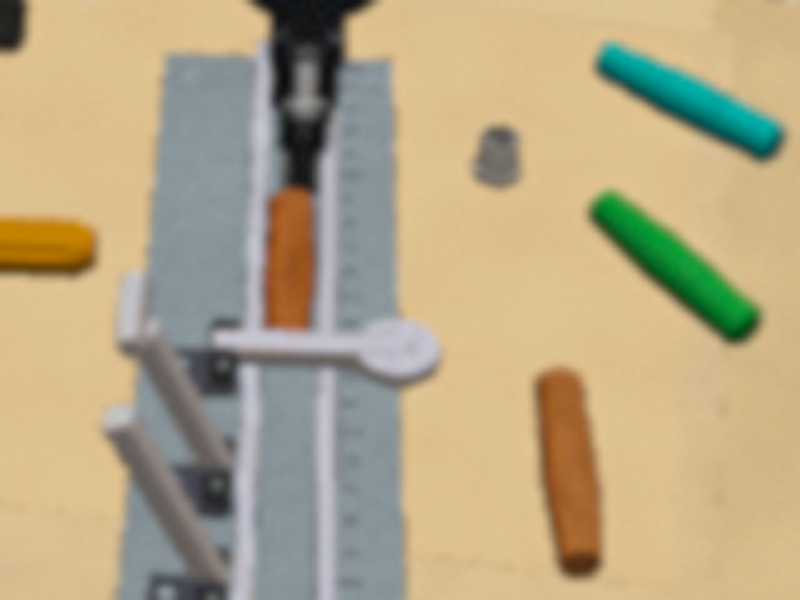

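The bar hides the left end in this view, and the right end moved from row 180 to 187. So there was still a gap, and I go on until contact force shows.

Request:
step_arm([
  [0,1.5,0,0,0,0,-1],
  [0,0,0,0,0,0,-1],
])

```text
clock: 8.55
tcp_pos: [0.551, -0.1347, 0.0217]
orientation: [0.001, 0.998, 0.061, 0.0]
wrist_force: [1.2, -4.6, -0.3]
finger_gap: -0.0002
grip_force: 2.5
```

Request:
step_arm([
  [0,1.5,0,0,0,0,-1],
  [0,0,0,0,0,0,-1],
])

```text
clock: 8.75
tcp_pos: [0.5515, -0.1345, 0.022]
orientation: [0.003, 0.998, 0.06, 0.001]
wrist_force: [0.4, -8.9, 0.8]
finger_gap: -0.0001
grip_force: 4.4
```

The force rose and the motion stopped, so the handle rests against the stop. I back away to the right, then lift.

Request:
step_arm([
  [0,-3,0,0,0,0,-1],
  [1,-8,0,0,0,0,-1],
  [2,-20,0,0,0,0,-1],
  [2,-20,0,0,0,0,-1],
  [0,0,40,0,0,0,-1],
])

```text
clock: 9.25
tcp_pos: [0.552, -0.1839, 0.0566]
orientation: [-0.002, 0.998, 0.06, -0.004]
wrist_force: [0.8, 0.1, -1.0]
finger_gap: 0.0
grip_force: 0.0
```

Request:
step_arm([
  [0,0,50,0,0,0,-1],
  [0,0,50,0,0,0,-1],
  [0,-40,20,0,0,0,-1],
  [0,0,0,0,0,0,-1],
])

```text
clock: 9.65
tcp_pos: [0.5579, -0.2282, 0.1859]
orientation: [0.003, 0.998, 0.059, 0.004]
wrist_force: [1.2, -0.4, -0.1]
finger_gap: -0.0001
grip_force: 0.0
```

```bash
python3 m.py k; python3 -c "
from h import *
a=snap('scene','l')['image']
cv2.imwrite('pics/lz.png',cv2.resize(a[180:300,250:410],(800,600),interpolation=cv2.INTER_CUBIC)[:,:,::-1])"
```

```text
[ 0.55786553 -0.22823925  0.18591921] [ 1.17256225 -0.36115192 -0.10188955]
handle 215 [ 0.5456629  -0.06208722  0.03229307] [ 0.53112091 -0.11743732  0.0233292 ] [ 0.56160631 -0.01054658  0.03755076]
```

View pics/lz.png

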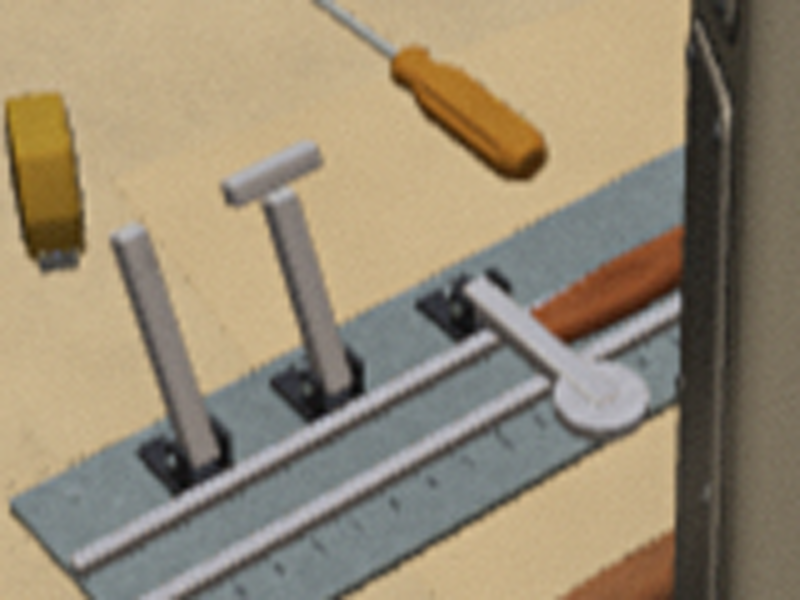

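The handle meets the bar at (550,325). The disc arm is down, the other two are folded back, and the hand is clear.

```bash
python3 -c "
from workcell import *
print(hand_in())"
```

```text
the job is handed in; nothing more can be done
None
```

The job is handed in, though the hand-in call gave no verdict: the disc-ended stop is flipped down across the channel, the handle's left end rests against it, the other two stops are still folded back, and the hand is clear.

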